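# Size an unmarked lens adapter in the stepped bore gauge

## Task

The lens adapter standing on the round pad has lost its size mark: pick it up and try its spigot in the bores of the stepped gauge, starting at the smallest and going up one bore at a time, setting it down slowly and pressing only lightly, until it enters one. Leave it standing in that bore, fully home with its flange flat on the step. It must not go into a bore that is too big for it, and the adapters in the tray and everything else on the bench are to be left where they are.

Things in the scene. Friction and masses are not known exactly. Their poses are not given: they have to be found in the camera images.
- adapter_a: One of four lookalike lens adapters, 43 mm tall, about 130 g. From the bottom up: a steel spigot 10 mm long, its foot chamfered 0.8 mm; a black flange 48 mm in diameter, 10 to 15 mm up, overhanging the spigot; a black knurled head 34 mm in diameter, 15 to 43 mm up, with a lens on top: grip it here, from above. Origin: centre of the spigot's underside; z up along its axis.
- adapter_b: Lookalike of adapter_a, with the same flange and head. The four spigots are 26, 30, 34 and 38 mm in diameter, one of each; which adapter has which is not known (the overhanging flange hides it).
- adapter_c: Lookalike of adapter_a and adapter_b. At the start one of the four, not always the same, stands on the round pad: that is the one to be sized.
- adapter_d: Lookalike of adapter_a and adapter_b. The three adapters that are not on the pad stand in a grey tray with three compartments, right of the robot's front, and stay there. A held adapter may creep a millimetre or two in the fingers each time it is pressed on the gauge.
- gauge: Stepped bore gauge, fixed and rigid: an aluminium staircase of four level treads on a dark base plate 78 by 252 mm. Treads 66 mm (x) by 60 mm (y), rising along -y: 24, 30, 36, 42 mm above the bench; bores 60 mm apart, one upright round bore in the middle of each, open to the base plate. Origin: centre of the base's underside; y along the row towards the lowest tread, x across it, z up.
- bore_1 (a point): Centre of the mouth of the smallest bore, in the lowest tread (24 mm above the bench), level with the tread's face; axes as the gauge. Bore 27.2 mm: takes the 26 mm spigot, 1.2 mm slack on the diameter.
- bore_2 (a point): The same for the second bore, tread at 30 mm, bore 31.2 mm: takes the 30 mm spigot.
- bore_3 (a point): The same for the third bore, tread at 36 mm, bore 35.2 mm: takes the 34 mm spigot.
- bore_4 (a point): The same for the largest bore, highest tread at 42 mm, bore 39.2 mm: takes the 38 mm spigot. A spigot that has entered its bore goes 10 mm down, until the flange lies flat on the tread.
- pad_top (a point): Centre of the top of the round black rubber pad, 90 mm in diameter, 4 mm thick, fixed to the bench, on which the adapter to be sized stands at the start.
- solvent: Bystander: amber bottle, 52 mm in diameter, 130 mm tall. Origin at its underside.
- dish: Bystander: open glass dish, 90 mm in diameter, 14 mm tall. Origin at its underside.
- carrier: Bystander: closed white round wafer carrier, 120 mm in diameter, 16 mm tall. Origin at its underside.
- objective: Bystander: microscope objective standing on its front, 33 mm in diameter, 49 mm tall. Origin at its underside.
- canister: Bystander: white jar with black lid, 48 mm in diameter, 65 mm tall. Origin at its underside.
- tweezers: Bystander: steel tweezers lying along x, 140 mm long, 8 mm high. Origin on the bench under the middle.
- driver: Bystander: screwdriver lying along x, 150 mm long. Origin on the bench under the middle.

How it is judged (in metres and radians):
On the way, in this order (a step that is already met when the one before it is completed fails the run):
1. the adapter's spigot is tried in the smallest bore (set on its mouth within 6 mm of its axis with more than 1 N) (((horizontal distance between adapter_a and bore_1 below 0.006 m and z of adapter_a in the frame of bore_1 below 0.002 m and contact force between adapter_a and gauge above 1 N) or (horizontal distance between adapter_c and bore_1 below 0.006 m and z of adapter_c in the frame of bore_1 below 0.002 m and contact force between adapter_c and gauge above 1 N) or (horizontal distance between adapter_d and bore_1 below 0.006 m and z of adapter_d in the frame of bore_1 below 0.002 m and contact force between adapter_d and gauge above 1 N))).
2. then in the second bore (set on its mouth likewise, or 2 mm down it if it is that size) (((horizontal distance between adapter_a and bore_2 below 0.006 m and z of adapter_a in the frame of bore_2 below 0.002 m and contact force between adapter_a and gauge above 1 N) or (horizontal distance between adapter_c and bore_2 below 0.006 m and z of adapter_c in the frame of bore_2 below 0.002 m and contact force between adapter_c and gauge above 1 N) or (horizontal distance between adapter_d and bore_2 below 0.003 m and z of adapter_d in the frame of bore_2 below -0.002 m))).
3. then in the third bore likewise, unless it belongs in the second, where it must now go fully home ((((horizontal distance between adapter_a and bore_3 below 0.003 m and z of adapter_a in the frame of bore_3 below -0.002 m) or (horizontal distance between adapter_c and bore_3 below 0.006 m and z of adapter_c in the frame of bore_3 below 0.002 m and contact force between adapter_c and gauge above 1 N)) or (horizontal distance between adapter_d and bore_2 below 0.0025 m and z of adapter_d in the frame of bore_2 below -0.0085 m and angle between adapter_d's own z axis and vertical below 0.06 rad))).
At the end, for the whole second after the job is handed in: The adapter from the pad stands in the smallest bore that admits it: within 2.5 mm of the axis, underside 8.5 mm or more below the tread (flange within 1.5 mm of it), upright to 0.06 rad, under 20 mm/s, released; the other adapters within 15 mm of their starts ((((horizontal distance between adapter_a and bore_3 below 0.0025 m and z of adapter_a in the frame of bore_3 below -0.0085 m and angle between adapter_a's own z axis and vertical below 0.06 rad) and linear speed of adapter_a below 0.02 m/s and distance of each of adapter_b, adapter_c, adapter_d from where it was at the start of the episode below 0.015 m and horizontal distance between each of adapter_b, adapter_c, adapter_d and pad_top above 0.04 m) or ((horizontal distance between adapter_c and bore_4 below 0.0025 m and z of adapter_c in the frame of bore_4 below -0.0085 m and angle between adapter_c's own z axis and vertical below 0.06 rad) and linear speed of adapter_c below 0.02 m/s and distance of each of adapter_a, adapter_b, adapter_d from where it was at the start of the episode below 0.015 m and horizontal distance between each of adapter_a, adapter_b, adapter_d and pad_top above 0.04 m) or ((horizontal distance between adapter_d and bore_2 below 0.0025 m and z of adapter_d in the frame of bore_2 below -0.0085 m and angle between adapter_d's own z axis and vertical below 0.06 rad) and linear speed of adapter_d below 0.02 m/s and distance of each of adapter_a, adapter_b, adapter_c from where it was at the start of the episode below 0.015 m and horizontal distance between each of adapter_a, adapter_b, adapter_c and pad_top above 0.04 m))); the robot touches nothing.
It fails at once if an adapter is pressed on the gauge with more than 60 N, the knock of setting it down included (contact force between any of adapter_a, adapter_b, adapter_c, adapter_d and gauge above 60 N).
It fails at once if an adapter goes into a bore that is too big for it (3 mm down it) ((horizontal distance between adapter_a and bore_4 below 0.009 m and z of adapter_a in the frame of bore_4 below -0.003 m) or (horizontal distance between adapter_b and bore_2 below 0.009 m and z of adapter_b in the frame of bore_2 below -0.003 m) or (horizontal distance between adapter_b and bore_3 below 0.009 m and z of adapter_b in the frame of bore_3 below -0.003 m) or (horizontal distance between adapter_b and bore_4 below 0.009 m and z of adapter_b in the frame of bore_4 below -0.003 m) or (horizontal distance between adapter_d and bore_3 below 0.009 m and z of adapter_d in the frame of bore_3 below -0.003 m) or (horizontal distance between adapter_d and bore_4 below 0.009 m and z of adapter_d in the frame of bore_4 below -0.003 m)).
It fails at once if a second adapter is moved (more than 15 mm) (distance of each of adapter_a, adapter_b from where it was at the start of the episode above 0.015 m or distance of each of adapter_a, adapter_c from where it was at the start of the episode above 0.015 m or distance of each of adapter_a, adapter_d from where it was at the start of the episode above 0.015 m or distance of each of adapter_b, adapter_c from where it was at the start of the episode above 0.015 m or distance of each of adapter_b, adapter_d from where it was at the start of the episode above 0.015 m or distance of each of adapter_c, adapter_d from where it was at the start of the episode above 0.015 m).
It fails at once if a bystander is moved (more than 20 mm) (distance of any of solvent, dish, carrier, objective, canister, tweezers, driver from where it was at the start of the episode above 0.02 m).
It also fails if it takes over 72 s, if anything falls off the work surface, if the arm or the gripper's body presses on something with over 40 N, if the wrist force passes 120 N, or if a joint passes its speed limit or range.

## Robot

A 6-joint arm with a two-finger parallel gripper is mounted at the origin on the work surface. World frame = base frame: x ahead of the robot, y to its left, z up, the work surface at z = 0. Lengths are in m, angles in degrees, forces in N, time in s.
With the tool pointing down it reaches from about 0.35 to 0.875 m from the base axis. Payload 4.2 kg.
Tool frame: the origin (TCP) lies at the very end of the fingers, on their centre line; the grasp point (between the pads) lies 19 mm behind it; z points along the fingers, y is the line along which they close (so a half turn about z gives the same grasp; the last joint's range is limited). The gripper opens to 87 mm and grips with 3 to 60 N. Pads are 19 mm wide; open, the fingers measure 117 mm over their backs; the gripper's body (75 mm by 190 mm) begins 51 mm behind the grasp point.
Start: joints at [-55.829, 22.042, 0.453, 0, -68.411, -14.817], TCP at [0.207, -0.59, 0.223] pointing down, gripper open.
Joint ranges: [-179.83, 179.83], [-69.29, 118.12], [-61.27, 80.66], [-181.25, 117.63], [-171.15, -9.14], [-177.46, 177.46]. Speed limits (degrees/s): [159.86, 159.86, 180, 180, 180, 180].

## Interface

Orientations are given as a 3x3 rotation matrix whose columns are the frame's x, y, z axes.
In Python, from station import monitor, cams, ticket gives the robot as it stands.
- The arm moves only by the tool drive_tool, never from a script. Its argument "moves" is a list of rows, each an object with "delta_pos": the shift along the tool's x, y, z in mm, a list of three; "turn": the turn about the tool's z in rad; "claw": the opening, from 0 (shut) to 1 (fully open). A call has 1 to 12 rows; each row shifts and turns the commanded pose from where the row before left it, along the tool's axes as they then stand; what a row does not reach is not made up. A row lasts 1/8 s, in which the tool goes at most 62.5 mm and 10.7 degrees, less where a joint would pass 70% of its speed; a pose out of reach is approached as far as the arm can. A call is refused whole if a number of a shift passes 62.5 or a number of a turn 0.188, either way. A call with a gripper value outside its range is refused whole. The fingers move at their own pace and stop on an object; the grip force is fixed at half the most. Time passes only in rows, so rows that do not move let the fingers close. It gives the time, the measured TCP pose, the force, the opening and the grip force at its end, in the units of the state.
- monitor.sense(): the state, without advancing time (a new reading comes with each control period).
- cams.capture(name): name is "side" or "top"; returns a dict with "color" (480x640x3 uint8, red, green, blue), "range_z" (480x640 float32, m along the optical axis (not along the pixel's ray), 0 where there is no reading), "vertical_fov" (degrees; the focal length in pixels is half the picture's height over the tangent of half this angle, whatever the lens; pixels are square), "cx", "cy" (the principal point, pixels), "extrinsics" (4x4, takes a point from camera to world coordinates). Camera axes: x right, y down, z forward; pixel columns grow to the right and rows downward; lengths in m; the calibration is good to about 2 mm. A picture is of the moment at which its call begins.
- ticket.finish_job(): hands the job in; it is judged then, once.
The state is a dict: "time_s": time; "joints": joint angles; "joint_velocities": joint speeds; "effort": joint torques, N m; "tcp_pos": TCP position; "ee_rot": TCP orientation; "wrist_force": force on the tool from outside, world axes, zero at the start; "moment": the same for the moment, N m; "gripper_width": opening from 0.0 (shut) to 1.0 (fully open); "gripper_force": force on a finger pad.
Only numpy, scipy, OpenCV 4.12 (cv2) and the standard library are available. Lean on these libraries where they do the work, as an engineer would, in place of code of your own. Each camera call takes 0.05 s, during which the arm holds its last target. There are 200 camera calls.

## Working session

There is one attempt and no reset: what is moved stays moved. The work goes in short steps, Python scripts to look and compute and a tool call to move; the robot and the scene stay as the last step left them, time stands still between calls to the robot, and variables do not carry over. Pictures are saved under pics/ and viewed, at most 10 in all, crops included, and the job is handed in when it is done.

Besides the shell and the picture viewer there is one more tool, called after "Call:" as a command line: name --argument value ..., lists and objects as JSON in quotes. drive_tool: Moves the arm, as the interface text tells. Its arguments: {"type":"object","properties":{"moves":{"type":"array","items":{"type":"object","properties":{"delta_pos":{"type":"array","items":{"type":"number"}},"turn":{"type":"number"},"claw":{"type":"number"}}}}},"required":["moves"]}

```bash
mkdir -p pics; cat > h.py <<'E'
import numpy as np, cv2
from station import monitor, cams, ticket
def cap(n):
    c=cams.capture(n); h=c["color"].shape[0]
    c["f"]=h/2/np.tan(np.radians(c["vertical_fov"])/2); return c
def cloud(c):
    z=c["range_z"]; v,u=np.mgrid[:480,:640]
    p=np.stack([(u-c["cx"])/c["f"]*z,(v-c["cy"])/c["f"]*z,z,np.ones_like(z)],-1)
    w=(p@np.array(c["extrinsics"]).T)[...,:3]; w[z==0]=np.nan; return w
E
python3 - <<'E'
from h import *
for n in("top","side"):
    c=cap(n); cv2.imwrite(f"pics/{n}0.png",c["color"][...,::-1]); np.save(f"{n}0.npy",cloud(c))
    print(n,c["f"],c["cx"],c["cy"],np.round(c["extrinsics"],3).tolist())
s=monitor.sense(); print(s["time_s"],s["tcp_pos"],s["ee_rot"],s["gripper_width"])
E
```

```text
top 470.0251353607984 316.4571206973242 243.62744608054894 [[0.113, -0.973, 0.199, 0.355], [-0.994, -0.111, 0.021, -0.01], [0.002, -0.2, -0.98, 1.203], [0.0, 0.0, 0.0, 1.0]]
side 470.2585346256348 313.28034020033823 235.4794465094403 [[-0.956, -0.195, 0.22, 0.377], [-0.293, 0.582, -0.758, 0.694], [0.02, -0.789, -0.614, 0.604], [0.0, 0.0, 0.0, 1.0]]
0.1 [ 0.20696864 -0.58915841  0.22157254] [[-9.43543688e-01 -3.31247252e-01 -7.53044204e-04]
 [-3.31248092e-01  9.43541903e-01  1.83792956e-03]
 [ 1.01719647e-04  1.98361129e-03 -9.99998027e-01]] 0.9997984388865783
```

View pics/top0.png

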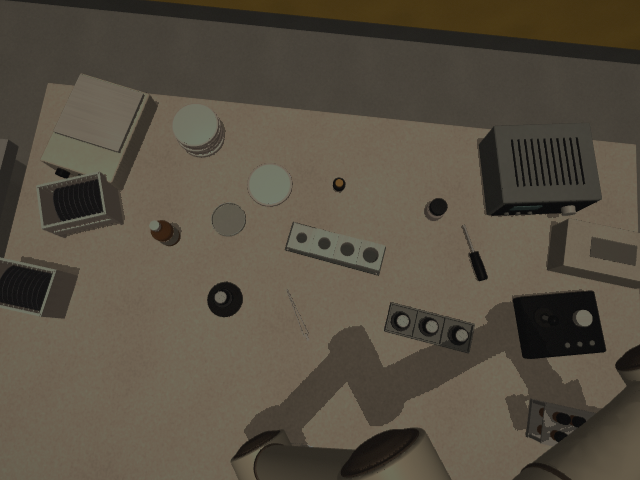

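View pics/side0.png

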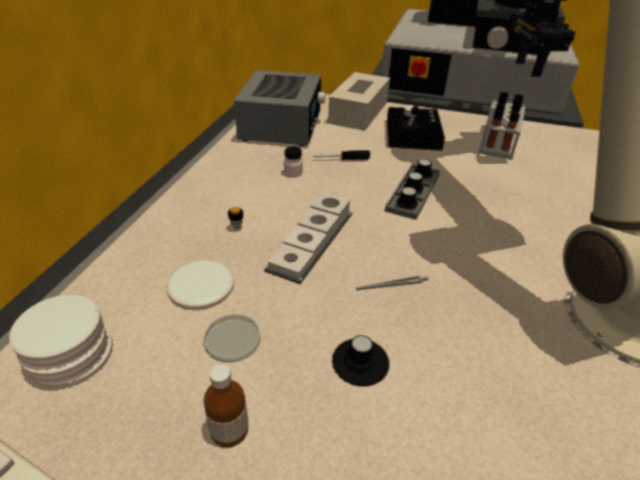

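The top view shows the pad at about (225,299) with the adapter's lens top at (221,297). The gauge bores run from (302,237), the smallest, to (370,255), and the tray is at (430,328). Side view: adapter top at (361,345), bores (292,257), (305,238), (318,219), (331,203).

```bash
python3 - <<'E'
from h import *
T=np.load("top0.npy");S=np.load("side0.npy")
for n,W,(u,v),pix in(("top",T,(222,298),[(302,237),(324,243),(347,249),(370,255)]),("side",S,(361,350),[(292,257),(305,238),(318,219),(331,203)])):
    R=W[v-30:v+30,u-30:u+30].reshape(-1,3)
    a=R[(R[:,2]>.030)]; print(n,"adapter",len(a),np.nanmedian(a[:,2]),np.nanmax(a[:,2]))
    t=R[R[:,2]>.040]; print(" top mean",t.mean(0),"minrect",cv2.minAreaRect((t[:,:2]*1000).astype(np.float32)),cv2.minEnclosingCircle((t[:,:2]*1000).astype(np.float32)))
    p=R[(R[:,2]>.002)&(R[:,2]<.007)]; print(" pad",cv2.minEnclosingCircle((p[:,:2]*1000).astype(np.float32)),np.median(p[:,2]))
    for k,(i,j) in enumerate(pix): print(" bore pix",k+1,W[j,i], "ring z",np.nanmedian(np.r_[W[j-12:j+12,i-12:i+12,2].ravel()]))
    gx=[W[j,i] for i,j in pix]; c=np.mean(gx,0)
    m=np.linalg.norm(W[...,:2]-c[:2],axis=-1)<.16
    m&=(W[...,2]>.018)&(W[...,2]<.06)
    P=W[m]
    for k,h in enumerate([.024,.03,.036,.042]):
        q=P[np.abs(P[:,2]-h)<.003]; q=q[np.linalg.norm(q[:,:2]-gx[k][:2],axis=1)<.045]
        if len(q)>10: print(" tread",k+1,len(q),q[:,2].mean().round(4),cv2.minAreaRect((q[:,:2]*1000).astype(np.float32)))
    big=P; print(" all",cv2.minAreaRect((big[:,:2]*1000).astype(np.float32)))
t=cv2.imread("pics/top0.png"); s=cv2.imread("pics/side0.png")
A=cv2.resize(t[215:275,280:390],None,fx=7,fy=7,interpolation=2)[:,:400*2]
B=cv2.resize(s[190:285,262:357],None,fx=4,fy=4,interpolation=2)[:,:380]
cv2.imwrite("pics/g_top.png",A); print(A.shape)
E
```

```text
top adapter 169 0.04921910080662539 0.053580055987180186
 top mean [0.43024864 0.23312709 0.04903921] minrect ((430.1501159667969, 233.6141357421875), (32.04624938964844, 32.986392974853516), 58.88438034057617) ((430.490478515625, 233.54937744140625), 17.036508560180664)
 pad ((434.586669921875, 237.55213928222656), 104.57231903076172) 0.0038339095972448334
 bore pix 1 [0.61061551 0.05500594 0.00902765] ring z 0.025185216955009082
 bore pix 2 [ 0.60119412 -0.00358906  0.00948962] ring z 0.031067003038314445
 bore pix 3 [ 0.59323829 -0.06466721  0.00434058] ring z 0.03664296201199946
 bore pix 4 [ 0.58333888 -0.12500112  0.00916712] ring z 0.04191111708293582
 tread 1 328 0.0248 ((605.0985107421875, 48.57188034057617), (74.05699157714844, 66.77949523925781), 80.73931884765625)
 tread 2 363 0.0307 ((598.1341552734375, 4.232879638671875), (74.77030181884766, 67.61859130859375), 81.47966003417969)
 tread 3 351 0.0366 ((587.3756713867188, -63.732337951660156), (87.2900161743164, 66.69034576416016), 81.5373306274414)
 tread 4 316 0.0426 ((579.5584106445312, -115.89108276367188), (72.414299
[... 727 characters left out ...]
 z 0.0362046324876274
 bore pix 4 [ 0.57985685 -0.14128051  0.02826048] ring z 0.039689274441196964
 tread 1 663 0.0245 ((605.1204833984375, 50.59648132324219), (70.07568359375, 68.04727172851562), 81.20986938476562)
 tread 2 467 0.0306 ((598.1383056640625, -12.832633972167969), (76.51275634765625, 72.12744140625), 56.14033889770508)
 tread 3 413 0.0366 ((585.8007202148438, -66.04757690429688), (63.27189636230469, 67.91960144042969), 82.10816192626953)
 tread 4 301 0.0426 ((576.2303466796875, -125.47863006591797), (58.572261810302734, 67.40689086914062), 82.25123596191406)
 all ((653.2769775390625, -43.90153503417969), (245.1167755126953, 194.03736877441406), 80.86378479003906)
(420, 770, 3)
```

View pics/g_top.png

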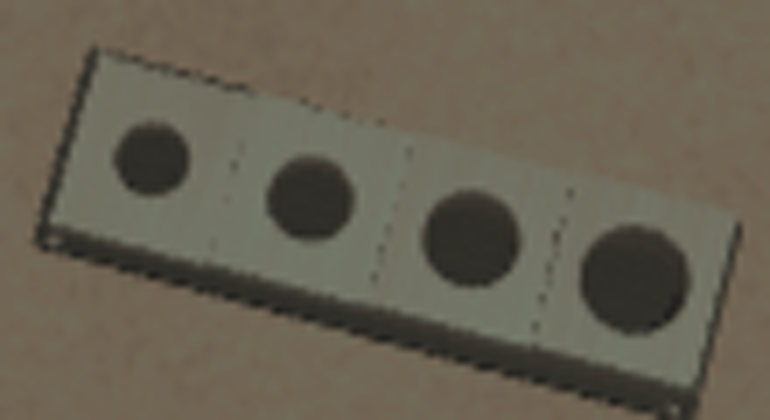

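The enlarged crop shows clean dark bore mouths at crop pixels (151,158), (311,198), (471,238) and (635,280). I'll fit these to sub-pixel accuracy in both cameras and turn the gripper in the meantime.

```bash
cat >> h.py <<'E'
H=[.024,.03,.036,.042]; D=[27.2,31.2,35.2,39.2]
def proj(c,u,v,z):
    E=np.array(c["extrinsics"]); d=E[:3,:3]@np.array([(u-c["cx"])/c["f"],(v-c["cy"])/c["f"],1]); return E[:3,3]+d*(z-E[2,3])/d[2]
def pix(c,p):
    q=np.linalg.inv(np.array(c["extrinsics"]))@np.r_[p,1]; return np.array([c["cx"]+c["f"]*q[0]/q[2],c["cy"]+c["f"]*q[1]/q[2]])
def blob(c,u,v,z,up=8,hw=14,thr=None):
    g=c["color"].astype(np.float32).mean(2)[v-hw:v+hw+1,u-hw:u+hw+1]
    G=cv2.resize(g,None,fx=up,fy=up,interpolation=cv2.INTER_CUBIC)
    t=thr or (g[hw,hw]+np.percentile(g,80))/2
    n,l,st,ce=cv2.connectedComponentsWithStats((G<t).astype(np.uint8))
    k=l[hw*up+up//2,hw*up+up//2]; cn,_=cv2.findContours((l==k).astype(np.uint8),0,1)
    h=cv2.convexHull(cn[0])
    pts=np.array([proj(c,(x+.5)/up-.5+u-hw,(y+.5)/up-.5+v-hw,z)[:2]*1000 for x,y in h[:,0]],np.float32)
    return cv2.fitEllipse(pts)
E
python3 - <<'E'
from h import *
PX={"top":[(302,237),(324,243),(347,249),(370,255)],"side":[(292,257),(305,238),(318,219),(331,203)]}
for n in PX:
    c=cap(n); C=[]
    for k,(u,v) in enumerate(PX[n]):
        e=blob(c,u,v,H[k],hw=10 if n=="side" else 13); C.append(e[0]); print(n,k+1,np.round(e[0],1),np.round(e[1],1))
    C=np.array(C); m=C.mean(0); d=C[0]-C[3]; print(" pitch",np.linalg.norm(d)/3,"yaw",np.degrees(np.arctan2(-d[0],d[1])),"mean",m, "steps",np.linalg.norm(np.diff(C,axis=0),axis=1))
E
```

```text
top 1 [606.3  55.9] [27.4 27.6]
top 2 [596.9  -3.4] [31.2 31.8]
top 3 [587.5 -62.8] [35.2 35.7]
top 4 [ 578.3 -122.2] [39.5 39.9]
 pitch 60.11994493090112 yaw -8.936474192116988 mean [592.23208618 -33.11649323] steps [60.0562748  60.16570605 60.13806257]
side 1 [605.7  54.6] [26. 27.]
side 2 [596.4  -4.7] [30.1 30.5]
side 3 [586.9 -64. ] [33.4 34. ]
side 4 [ 577.4 -123.7] [37.4 38. ]
 pitch 60.1834737237079 yaw -9.007280372789628 mean [591.60868835 -34.4726665 ] steps [60.03297428 60.07611485 60.44165874]
```

Call:
drive_tool --moves '[{"delta_pos": [0, 0, -15], "turn": -0.18}, {"delta_pos": [0, 0, -15], "turn": -0.18}, {"delta_pos": [0, 0, -15], "turn": -0.18}, {"delta_pos": [0, 0, -15], "turn": -0.18}, {"delta_pos": [0, 0, 0], "turn": -0.18}, {"delta_pos": [0, 0, 0], "turn": -0.184}, {"delta_pos": [0, 0, 0], "turn": 0}]'

```text
invalid input
```

Call:
drive_tool --moves '[{"delta_pos": [0, 0, -15], "turn": -0.18, "claw": 1}, {"delta_pos": [0, 0, -15], "turn": -0.18, "claw": 1}, {"delta_pos": [0, 0, -15], "turn": -0.18, "claw": 1}, {"delta_pos": [0, 0, -15], "turn": -0.18, "claw": 1}, {"delta_pos": [0, 0, 0], "turn": -0.18, "claw": 1}, {"delta_pos": [0, 0, 0], "turn": -0.18, "claw": 1}, {"delta_pos": [0, 0, 0], "turn": 0, "claw": 1}]'

```text
time_s: 1.08
tcp_pos: [0.2071, -0.5895, 0.2823]
ee_rot: [[-0.155, -0.988, -0.0], [-0.988, 0.155, 0.001], [-0.001, 0.0, -1.0]]
wrist_force: [-1.2, 0.3, -0.7]
gripper_width: 0.998
gripper_force: 0.0
```

Call:
drive_tool --moves '[{"delta_pos": [0, -47, 0], "turn": 0, "claw": 1}, {"delta_pos": [0, -46, 0], "turn": 0, "claw": 1}, {"delta_pos": [-60, 0, 0], "turn": 0, "claw": 1}, {"delta_pos": [-60, 0, 0], "turn": 0, "claw": 1}, {"delta_pos": [-60, 0, 0], "turn": 0, "claw": 1}, {"delta_pos": [-60, 0, 0], "turn": 0, "claw": 1}, {"delta_pos": [-60, 0, 0], "turn": 0, "claw": 1}, {"delta_pos": [-60, 0, 0], "turn": 0, "claw": 1}, {"delta_pos": [-60, 0, 0], "turn": 0, "claw": 1}, {"delta_pos": [-60, 0, 0], "turn": 0, "claw": 1}, {"delta_pos": [-60, 0, 0], "turn": 0, "claw": 1}]'

```text
time_s: 2.45
tcp_pos: [0.3812, -0.0683, 0.2829]
ee_rot: [[-0.156, -0.988, 0.001], [-0.988, 0.156, 0.0], [-0.0, -0.001, -1.0]]
wrist_force: [1.0, -0.4, 0.4]
gripper_width: 0.999
gripper_force: 0.0
```

Call:
drive_tool --moves '[{"delta_pos": [-60, 0, 0], "turn": 0, "claw": 1}, {"delta_pos": [-60, 0, 0], "turn": 0, "claw": 1}, {"delta_pos": [-60, 0, 0], "turn": 0, "claw": 1}, {"delta_pos": [-60, 0, 0], "turn": 0, "claw": 1}, {"delta_pos": [-48, 0, 0], "turn": 0, "claw": 1}, {"delta_pos": [0, 0, 50], "turn": 0, "claw": 1}, {"delta_pos": [0, 0, 50], "turn": 0, "claw": 1}, {"delta_pos": [0, 0, 40], "turn": 0, "claw": 1}, {"delta_pos": [0, 0, 30], "turn": 0, "claw": 1}, {"delta_pos": [0, 0, 0], "turn": 0, "claw": 1}]'

```text
time_s: 3.7
tcp_pos: [0.424, 0.2133, 0.1107]
ee_rot: [[-0.155, -0.988, -0.004], [-0.988, 0.155, -0.004], [0.005, 0.003, -1.0]]
wrist_force: [-0.1, 0.1, 0.8]
gripper_width: 1.001
gripper_force: 0.0
```

Call:
drive_tool --moves '[{"delta_pos": [-21, -3, 0], "turn": 0, "claw": 1}, {"delta_pos": [0, 0, 25], "turn": 0, "claw": 1}, {"delta_pos": [0, 0, 10], "turn": 0, "claw": 1}, {"delta_pos": [0, 0, 0], "turn": 0, "claw": 1}]'

```text
time_s: 4.2
tcp_pos: [0.4317, 0.2353, 0.0779]
ee_rot: [[-0.152, -0.988, 0.0], [-0.988, 0.152, -0.0], [0.0, -0.0, -1.0]]
wrist_force: [-0.5, 0.2, 0.6]
gripper_width: 1.002
gripper_force: 0.0
```

```bash
python3 - <<'E'
from h import *
a=cap("top");b=cap("side")
A=cv2.resize(a["color"][265:325,185:265,::-1],None,fx=5,fy=5,interpolation=2)
B=cv2.resize(b["color"][310:390,320:400,::-1],None,fx=5,fy=5,interpolation=2)
cv2.imwrite("pics/pick.png",np.hstack([A,cv2.copyMakeBorder(B,0,0,0,0,0)[:300]]))
s=monitor.sense();print(s["tcp_pos"],pix(a,s["tcp_pos"]),pix(b,s["tcp_pos"]),pix(b,[.4303,.2336,.047]))
E
```

```text
[0.43211752 0.23548622 0.07854686] [217.18957934 294.91667452] [362.08118048 330.07339807] [361.78320507 343.50063263]
```

View pics/pick.png

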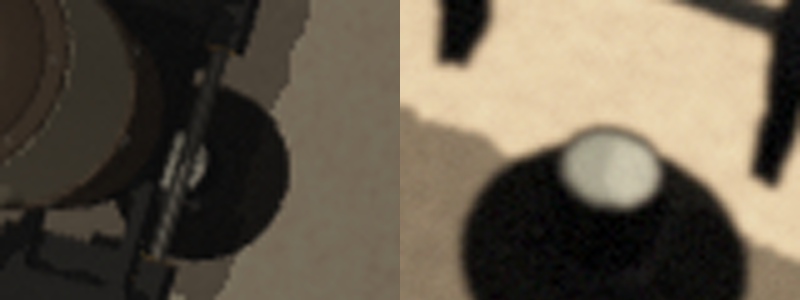

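The picture shows the lens top at crop (610,170), midway between the fingertips at (455,62) and (768,182). Going down to grip.

Call:
drive_tool --moves '[{"delta_pos": [1.5, 1.2, 25], "turn": 0, "claw": 1}, {"delta_pos": [0, 0, 18], "turn": 0, "claw": 1}, {"delta_pos": [0, 0, 10], "turn": 0, "claw": 1}, {"delta_pos": [0, 0, 0], "turn": 0, "claw": 0.6}, {"delta_pos": [0, 0, 0], "turn": 0, "claw": 0.2}, {"delta_pos": [0, 0, 0], "turn": 0, "claw": 0.2}, {"delta_pos": [0, 0, 0], "turn": 0, "claw": 0.2}, {"delta_pos": [0, 0, 0], "turn": 0, "claw": 0.2}]'

```text
time_s: 5.3
tcp_pos: [0.4301, 0.2336, 0.0248]
ee_rot: [[-0.152, -0.988, 0.0], [-0.988, 0.152, 0.0], [-0.0, -0.0, -1.0]]
wrist_force: [0.2, -0.4, -0.1]
gripper_width: 0.512
gripper_force: 0.0
```

Call:
drive_tool --moves '[{"delta_pos": [0, 0, 2], "turn": 0, "claw": 0.2}, {"delta_pos": [0, 0, 0], "turn": 0, "claw": 0}, {"delta_pos": [0, 0, 0], "turn": 0, "claw": 0}, {"delta_pos": [0, 0, 0], "turn": 0, "claw": 0}]'

```text
time_s: 5.8
tcp_pos: [0.4302, 0.2337, 0.0226]
ee_rot: [[-0.152, -0.988, 0.0], [-0.988, 0.152, 0.0], [-0.0, -0.0, -1.0]]
wrist_force: [0.8, 1.1, 0.4]
gripper_width: 0.385
gripper_force: 30.0
```

Call:
drive_tool --moves '[{"delta_pos": [0, 0, -10], "turn": 0, "claw": 0}, {"delta_pos": [0, 0, -40], "turn": 0, "claw": 0}, {"delta_pos": [-30, 0, -50], "turn": 0, "claw": 0}, {"delta_pos": [-40, 0, -50], "turn": 0, "claw": 0}, {"delta_pos": [-40, 0, -50], "turn": 0, "claw": 0}, {"delta_pos": [0, 0, -50], "turn": 0, "claw": 0}, {"delta_pos": [0, 0, 0], "turn": 0, "claw": 0}, {"delta_pos": [0, 0, 0], "turn": 0, "claw": 0}]'

```text
time_s: 6.8
tcp_pos: [0.4454, 0.3395, 0.2694]
ee_rot: [[-0.153, -0.988, -0.002], [-0.988, 0.153, -0.001], [0.001, 0.002, -1.0]]
wrist_force: [-0.1, 0.0, -3.0]
gripper_width: 0.384
gripper_force: 30.0
```

```bash
python3 - <<'E'
from h import *
b=cap("side"); s=monitor.sense(); p=s["tcp_pos"]-[0,0,.0186]; q=pix(b,p); print(s["tcp_pos"],q,s["wrist_force"])
d=np.linalg.norm(p-np.array(b["extrinsics"])[:3,3]); print("px/mm",b["f"]/d/1000)
u,v=np.round(q).astype(int); A=b["color"][max(v-50,0):v+25,u-40:u+40,::-1]
A=np.clip(A.astype(float)*1.8,0,255).astype(np.uint8)
cv2.imwrite("pics/held.png",cv2.resize(A,None,fx=7,fy=7,interpolation=2)); print(u,v)
E
```

```text
[0.44539748 0.33928696 0.26867183] [342.4378988  291.47298728] [-0.07389911  0.52913172 -1.76720194]
px/mm 0.9302790233299326
342 291
```

View pics/held.png

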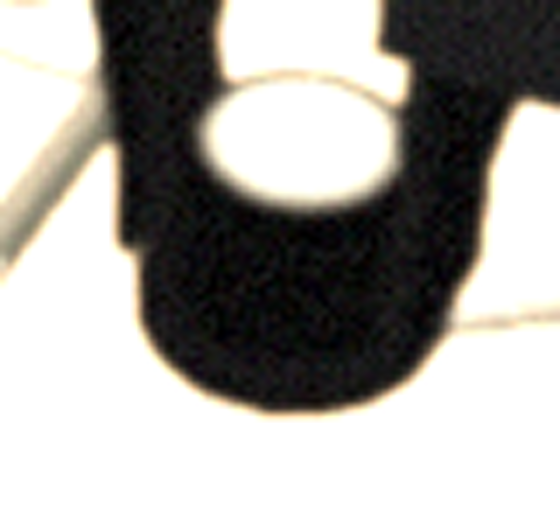

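The view shows the flange's lower edge at crop row 410. The spigot is lost in my brightening, so I'll raise the adapter for a flatter view.

Call:
drive_tool --moves '[{"delta_pos": [0, 0, -60], "turn": 0, "claw": 0}, {"delta_pos": [0, 0, -60], "turn": 0, "claw": 0}, {"delta_pos": [0, 0, -60], "turn": 0, "claw": 0}, {"delta_pos": [0, 0, 0], "turn": 0, "claw": 0}, {"delta_pos": [0, 0, 0], "turn": 0, "claw": 0}]'

```text
time_s: 7.48
tcp_pos: [0.4459, 0.3401, 0.4478]
ee_rot: [[-0.153, -0.988, -0.004], [-0.988, 0.153, -0.003], [0.003, 0.003, -1.0]]
wrist_force: [-0.1, -0.2, -2.7]
gripper_width: 0.384
gripper_force: 30.0
```

```bash
python3 - <<'E'
from h import *
b=cap("side"); s=monitor.sense(); p=s["tcp_pos"]-[0,0,.0186]; q=pix(b,p); print(s["tcp_pos"],q)
d=np.linalg.norm(p-np.array(b["extrinsics"])[:3,3]); print("px/mm",b["f"]/d/1000)
u,v=np.round(q).astype(int); A=b["color"][max(v-50,0):v+25,u-40:u+40,::-1]
cv2.imwrite("pics/held2.png",cv2.resize(A,None,fx=7,fy=7,interpolation=2)); print(u,v,max(v-50,0))
E
```

```text
[0.4459418  0.33996881 0.44725243] [353.98645532 138.04068238]
px/mm 1.1733703761103358
354 138 88
```

View pics/held2.png

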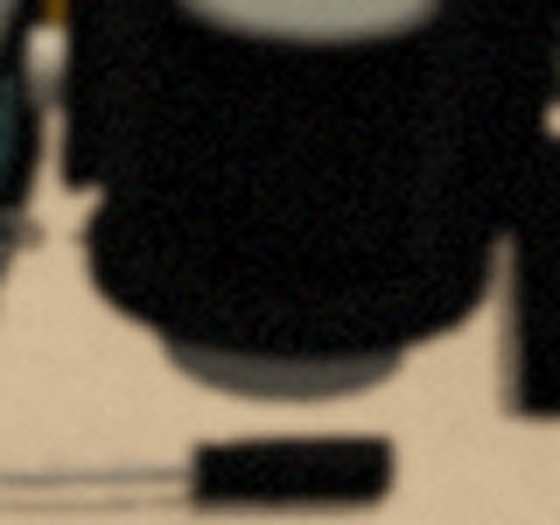

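The steel spigot shows below the flange from x 163 to 405, against a flange from 88 to 490, so it is about 29 mm wide. That suggests the 30 mm one, which the gauge will have to confirm. Moving over bore 1.

Call:
drive_tool --moves '[{"delta_pos": [43, -34, 20], "turn": 0, "claw": 0}, {"delta_pos": [43, -34, 20], "turn": 0, "claw": 0}, {"delta_pos": [43, -34, 20], "turn": 0, "claw": 0}, {"delta_pos": [43, -34, 20], "turn": 0, "claw": 0}, {"delta_pos": [43, -34, 30], "turn": 0, "claw": 0}, {"delta_pos": [42, -32, 40], "turn": 0, "claw": 0}, {"delta_pos": [0, 0, 50], "turn": 0, "claw": 0}, {"delta_pos": [0, 0, 50], "turn": 0, "claw": 0}, {"delta_pos": [0, 0, 50], "turn": 0, "claw": 0}, {"delta_pos": [0, 0, 40], "turn": 0, "claw": 0}, {"delta_pos": [0, 0, 0], "turn": 0, "claw": 0}, {"delta_pos": [0, 0, 0], "turn": 0, "claw": 0}]'

```text
time_s: 9.02
tcp_pos: [0.6061, 0.0581, 0.1132]
ee_rot: [[-0.152, -0.988, 0.001], [-0.988, 0.152, -0.001], [0.0, -0.001, -1.0]]
wrist_force: [-1.1, 0.5, -1.4]
gripper_width: 0.384
gripper_force: 30.0
```

Call:
drive_tool --moves '[{"delta_pos": [3, 0, 20], "turn": 0, "claw": 0}, {"delta_pos": [0, 0, 20], "turn": 0, "claw": 0}, {"delta_pos": [0, 0, 10], "turn": 0, "claw": 0}, {"delta_pos": [0, 0, 0], "turn": 0, "claw": 0}, {"delta_pos": [0, 0, 0], "turn": 0, "claw": 0}]'

```text
time_s: 9.65
tcp_pos: [0.606, 0.0555, 0.0638]
ee_rot: [[-0.152, -0.988, 0.002], [-0.988, 0.152, 0.001], [-0.001, -0.002, -1.0]]
wrist_force: [-0.5, 1.5, -2.0]
gripper_width: 0.381
gripper_force: 30.0
```

```bash
python3 - <<'E'
from h import *
b=cap("side"); a=cap("top");s=monitor.sense(); t=s["tcp_pos"]; print(t,s["wrist_force"],s["ee_rot"])
p=t-[0,0,.0186]; print("foot",pix(b,p),"flange mid",pix(b,p+[0,0,.0125]),"top",pix(b,p+[0,0,.043]),"bore1",pix(b,[.6057,.0546,.024]))
u,v=np.round(pix(b,p)).astype(int); A=b["color"][v-45:v+30,u-50:u+50,::-1]
print(u-50,v-45)
u,v=np.round(pix(a,p)).astype(int); B=a["color"][v-37:v+38,u-30:u+30,::-1]
cv2.imwrite("pics/hov1.png",cv2.resize(np.hstack([A]),None,fx=8,fy=8,interpolation=2))
cv2.imwrite("pics/hov1_raw.png",b["color"][...,::-1]); cv2.imwrite("pics/hov1t_raw.png",a["color"][...,::-1])
E
```

```text
[0.60580756 0.05542065 0.06356043] [ 0.31762417 -0.07790535 -1.97306598] [[-1.52202780e-01 -9.88347074e-01  2.09189589e-03]
 [-9.88348907e-01  1.52204237e-01  5.55230664e-04]
 [-8.67156020e-04 -1.98301536e-03 -9.99997658e-01]]
foot [290.12089158 248.9232657 ] flange mid [290.04929488 243.70656511] top [289.86918291 230.58319045] bore1 [290.43476209 257.21311046]
240 204
```

View pics/hov1.png

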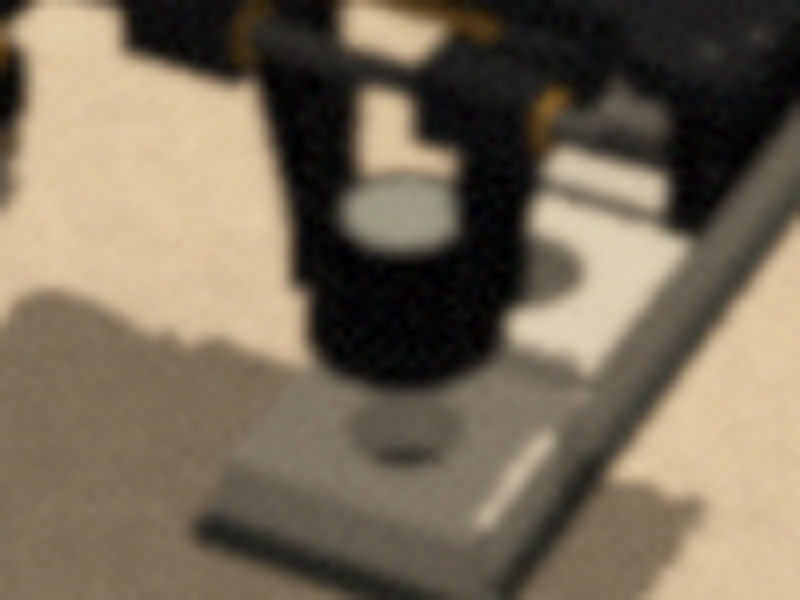

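The held flange is centred at crop x 405, directly above bore 1 (centre about 405,430). The lens is at (401,215) against a predicted row of 217, so the side camera and the robot agree to about half a pixel. I'll use the side-camera bore positions and descend.

Call:
drive_tool --moves '[{"delta_pos": [0.8, 0, 8], "turn": 0, "claw": 0}, {"delta_pos": [0, 0, 6], "turn": 0, "claw": 0}, {"delta_pos": [0, 0, 3], "turn": 0, "claw": 0}, {"delta_pos": [0, 0, 0], "turn": 0, "claw": 0}, {"delta_pos": [0, 0, 0], "turn": 0, "claw": 0}]'

```text
time_s: 10.38
tcp_pos: [0.6051, 0.0545, 0.0455]
ee_rot: [[-0.152, -0.988, 0.0], [-0.988, 0.152, -0.0], [-0.0, -0.0, -1.0]]
wrist_force: [-0.4, 0.7, -0.8]
gripper_width: 0.384
gripper_force: 30.0
```

Call:
drive_tool --moves '[{"delta_pos": [0, 0, 0.7], "turn": 0, "claw": 0}, {"delta_pos": [0, 0, 0.7], "turn": 0, "claw": 0}, {"delta_pos": [0, 0, 0.7], "turn": 0, "claw": 0}, {"delta_pos": [0, 0, 0], "turn": 0, "claw": 0}]'

```text
time_s: 10.88
tcp_pos: [0.6049, 0.0544, 0.0433]
ee_rot: [[-0.152, -0.988, -0.0], [-0.988, 0.152, -0.0], [0.0, 0.0, -1.0]]
wrist_force: [0.0, 0.4, -1.0]
gripper_width: 0.384
gripper_force: 30.0
```

Call:
drive_tool --moves '[{"delta_pos": [0, -0.7, 0.4], "turn": 0, "claw": 0}, {"delta_pos": [0, 0, 0.4], "turn": 0, "claw": 0}, {"delta_pos": [0, 0, 0.4], "turn": 0, "claw": 0}, {"delta_pos": [0, 0, 0], "turn": 0, "claw": 0}]'

```text
time_s: 11.38
tcp_pos: [0.6058, 0.0543, 0.0426]
ee_rot: [[-0.152, -0.988, 0.0], [-0.988, 0.152, 0.0], [-0.0, -0.0, -1.0]]
wrist_force: [-0.7, 0.2, 1.3]
gripper_width: 0.386
gripper_force: 30.0
```

Call:
drive_tool --moves '[{"delta_pos": [0, 0, 0.4], "turn": 0, "claw": 0}, {"delta_pos": [0, 0, 0.4], "turn": 0, "claw": 0}, {"delta_pos": [0, 0, 0], "turn": 0, "claw": 0}]'

```text
time_s: 11.75
tcp_pos: [0.6058, 0.0544, 0.0425]
ee_rot: [[-0.152, -0.988, 0.001], [-0.988, 0.152, -0.0], [0.0, -0.001, -1.0]]
wrist_force: [-2.8, 0.1, 7.1]
gripper_width: 0.387
gripper_force: 30.0
```

Bore 1 refused it: about 8 N and no further descent. Lifting and moving one bore up.

Call:
drive_tool --moves '[{"delta_pos": [0, 0, -3], "turn": 0, "claw": 0}, {"delta_pos": [0, 0, -15], "turn": 0, "claw": 0}, {"delta_pos": [20, 0, 0], "turn": 0, "claw": 0}, {"delta_pos": [20, 0, 0], "turn": 0, "claw": 0}, {"delta_pos": [20, 0.3, 0], "turn": 0, "claw": 0}, {"delta_pos": [0, 0, 0], "turn": 0, "claw": 0}, {"delta_pos": [0, 0, 0], "turn": 0, "claw": 0}]'

```text
time_s: 12.62
tcp_pos: [0.5962, -0.0055, 0.0592]
ee_rot: [[-0.153, -0.988, -0.0], [-0.988, 0.153, -0.0], [0.0, 0.0, -1.0]]
wrist_force: [0.4, -0.5, -2.2]
gripper_width: 0.381
gripper_force: 30.0
```

```bash
python3 - <<'E'
from h import *
b=cap("side"); s=monitor.sense(); t=s["tcp_pos"]; print(t,s["wrist_force"])
p=t-[0,0,.0186]; f=pix(b,p); print("foot",f,"flange",pix(b,p+[0,0,.0125]),"top",pix(b,p+[0,0,.043]),"bore2",pix(b,[.5964,-.0047,.030]))
u,v=np.round(f).astype(int); A=b["color"][v-40:v+30,u-40:u+40,::-1]; print(u-40,v-40)
cv2.imwrite("pics/hov2.png",cv2.resize(A,None,fx=8,fy=8,interpolation=2))
E
```

```text
[ 0.59629317 -0.00506655  0.05923707] [ 0.091282   -0.33716258 -1.8533774 ]
foot [304.88535552 232.99913209] flange [304.94098842 227.91355535] top [305.08072336 215.13994917] bore2 [304.73053735 237.35863954]
265 193
```

View pics/hov2.png

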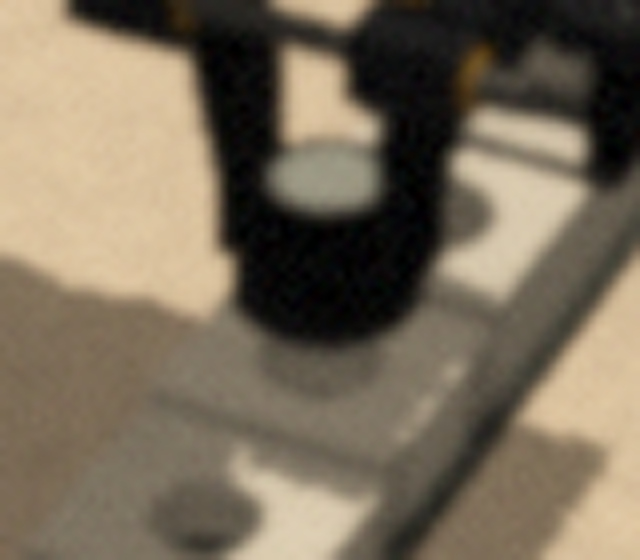

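The lens is at crop (325,179), within 0.3 px of the prediction, and bore 2 is centred at x 322. Only about 0.4 mm of correction is needed, then down.

Call:
drive_tool --moves '[{"delta_pos": [-0.5, -0.1, 5], "turn": 0, "claw": 0}, {"delta_pos": [0, 0, 3], "turn": 0, "claw": 0}, {"delta_pos": [0, 0, 0.7], "turn": 0, "claw": 0}, {"delta_pos": [0, 0, 0], "turn": 0, "claw": 0}, {"delta_pos": [0, 0, 0], "turn": 0, "claw": 0}]'

```text
time_s: 13.3
tcp_pos: [0.5965, -0.0044, 0.0507]
ee_rot: [[-0.152, -0.988, 0.0], [-0.988, 0.152, 0.0], [-0.0, -0.0, -1.0]]
wrist_force: [0.8, 0.0, -2.1]
gripper_width: 0.378
gripper_force: 30.0
```

Call:
drive_tool --moves '[{"delta_pos": [0, 0, 0.5], "turn": 0, "claw": 0}, {"delta_pos": [0, 0, 0.5], "turn": 0, "claw": 0}, {"delta_pos": [0, 0, 0], "turn": 0, "claw": 0}]'

```text
time_s: 13.68
tcp_pos: [0.5963, -0.0045, 0.0496]
ee_rot: [[-0.152, -0.988, -0.0], [-0.988, 0.152, -0.0], [0.0, 0.0, -1.0]]
wrist_force: [0.7, -0.1, -0.6]
gripper_width: 0.389
gripper_force: 30.0
```

Call:
drive_tool --moves '[{"delta_pos": [0, 0, 0.5], "turn": 0, "claw": 0}, {"delta_pos": [0, 0, 0.5], "turn": 0, "claw": 0}, {"delta_pos": [0, 0, 0.5], "turn": 0, "claw": 0}, {"delta_pos": [0, 0, 0.5], "turn": 0, "claw": 0}, {"delta_pos": [0, 0, 0], "turn": 0, "claw": 0}]'

```text
time_s: 14.3
tcp_pos: [0.5963, -0.0045, 0.0475]
ee_rot: [[-0.152, -0.988, -0.0], [-0.988, 0.152, -0.0], [0.0, 0.0, -1.0]]
wrist_force: [0.4, 0.3, -0.7]
gripper_width: 0.383
gripper_force: 30.0
```

It is below the tread with no force, so it is entering. Continuing slowly.

Call:
drive_tool --moves '[{"delta_pos": [0, 0, 0.7], "turn": 0, "claw": 0}, {"delta_pos": [0, 0, 0.7], "turn": 0, "claw": 0}, {"delta_pos": [0, 0, 0.7], "turn": 0, "claw": 0}, {"delta_pos": [0, 0, 0.7], "turn": 0, "claw": 0}, {"delta_pos": [0, 0, 0], "turn": 0, "claw": 0}]'

```text
time_s: 14.92
tcp_pos: [0.5963, -0.0045, 0.0447]
ee_rot: [[-0.152, -0.988, -0.0], [-0.988, 0.152, -0.0], [0.0, 0.0, -1.0]]
wrist_force: [-0.1, -0.1, -1.5]
gripper_width: 0.383
gripper_force: 30.0
```

Call:
drive_tool --moves '[{"delta_pos": [0, 0, 0.7], "turn": 0, "claw": 0}, {"delta_pos": [0, 0, 0.7], "turn": 0, "claw": 0}, {"delta_pos": [0, 0, 0.7], "turn": 0, "claw": 0}, {"delta_pos": [0, 0, 0.7], "turn": 0, "claw": 0}, {"delta_pos": [0, 0, 0], "turn": 0, "claw": 0}]'

```text
time_s: 15.55
tcp_pos: [0.5963, -0.0045, 0.0419]
ee_rot: [[-0.152, -0.988, -0.0], [-0.988, 0.152, -0.0], [0.0, 0.0, -1.0]]
wrist_force: [-0.7, 0.2, -2.0]
gripper_width: 0.381
gripper_force: 30.0
```

Call:
drive_tool --moves '[{"delta_pos": [0, 0, 0.7], "turn": 0, "claw": 0}, {"delta_pos": [0, 0, 0.7], "turn": 0, "claw": 0}, {"delta_pos": [0, 0, 0.7], "turn": 0, "claw": 0}, {"delta_pos": [0, 0, 0.7], "turn": 0, "claw": 0}, {"delta_pos": [0, 0, 0], "turn": 0, "claw": 0}]'

```text
time_s: 16.18
tcp_pos: [0.5963, -0.0045, 0.0391]
ee_rot: [[-0.152, -0.988, -0.0], [-0.988, 0.152, -0.0], [0.0, 0.0, -1.0]]
wrist_force: [-0.0, -0.2, -1.3]
gripper_width: 0.385
gripper_force: 30.0
```

Call:
drive_tool --moves '[{"delta_pos": [0, 0, 0.4], "turn": 0, "claw": 0}, {"delta_pos": [0, 0, 0.4], "turn": 0, "claw": 0}, {"delta_pos": [0, 0, 0], "turn": 0, "claw": 0}]'

```text
time_s: 16.55
tcp_pos: [0.5964, -0.0045, 0.0386]
ee_rot: [[-0.152, -0.988, 0.0], [-0.988, 0.152, -0.0], [-0.0, -0.0, -1.0]]
wrist_force: [-0.1, -0.4, 0.6]
gripper_width: 0.381
gripper_force: 30.0
```

It is 10 mm down with the flange just touching. One more light press, then release and lift.

Call:
drive_tool --moves '[{"delta_pos": [0, 0, 0.4], "turn": 0, "claw": 0}, {"delta_pos": [0, 0, 0], "turn": 0, "claw": 0}, {"delta_pos": [0, 0, 0], "turn": 0, "claw": 0.7}, {"delta_pos": [0, 0, 0], "turn": 0, "claw": 0.7}, {"delta_pos": [0, 0, 0], "turn": 0, "claw": 0.7}, {"delta_pos": [0, 0, 0], "turn": 0, "claw": 0.7}, {"delta_pos": [0, 0, 0], "turn": 0, "claw": 0.7}]'

```text
time_s: 17.42
tcp_pos: [0.5964, -0.0045, 0.0379]
ee_rot: [[-0.152, -0.988, -0.0], [-0.988, 0.152, -0.0], [0.0, 0.0, -1.0]]
wrist_force: [-0.1, 0.6, -0.3]
gripper_width: 0.696
gripper_force: 0.0
```

Call:
drive_tool --moves '[{"delta_pos": [0, 0, -8], "turn": 0, "claw": 0.7}, {"delta_pos": [0, 0, -20], "turn": 0, "claw": 0.7}, {"delta_pos": [0, 0, -40], "turn": 0, "claw": 0.7}, {"delta_pos": [0, 0, -50], "turn": 0, "claw": 0.7}, {"delta_pos": [0, 50, -30], "turn": 0, "claw": 0.7}, {"delta_pos": [0, 50, 0], "turn": 0, "claw": 0.7}, {"delta_pos": [0, 0, 0], "turn": 0, "claw": 0.7}, {"delta_pos": [0, 0, 0], "turn": 0, "claw": 0.7}]'

```text
time_s: 18.42
tcp_pos: [0.4982, 0.0109, 0.187]
ee_rot: [[-0.152, -0.988, 0.002], [-0.988, 0.152, 0.0], [-0.001, -0.002, -1.0]]
wrist_force: [1.2, -0.1, -0.9]
gripper_width: 0.703
gripper_force: 0.0
```

```bash
python3 - <<'E'
from h import *
b=cap("side"); s=monitor.sense(); print(s["time_s"],s["tcp_pos"],s["wrist_force"],s["gripper_width"])
p=np.array([.5964,-.0047,.020]); print("exp top",pix(b,p+[0,0,.043])-[265,193])
W=cloud(b); R=W[195:250,275:335].reshape(-1,3); t=R[(R[:,2]>.058)&(R[:,2]<.075)]; print(len(t),np.median(t[:,2]),cv2.minEnclosingCircle((t[:,:2]*1000).astype(np.float32)))
cv2.imwrite("pics/end.png",cv2.resize(b["color"][193:263,265:345,::-1],None,fx=8,fy=8,interpolation=2))
E
```

```text
18.475 [0.49850899 0.01090583 0.18656885] [ 0.24425518 -0.2175328   0.36447534] 0.6986684956043964
exp top [39.87498084 30.9366787 ]
184 0.0638750732287433 ((595.5357666015625, -2.6642251014709473), 19.26799201965332)
```

View pics/end.png

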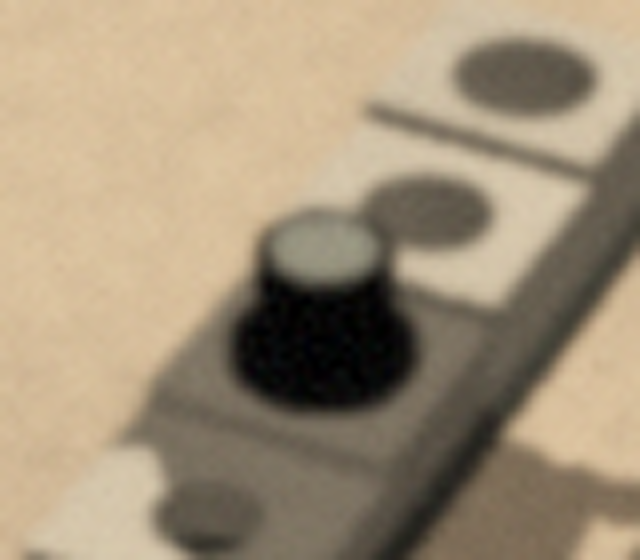

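The adapter stands upright in the second bore, flange flat on the tread. Its lens centre is at crop (326,248), against an expected (323,251), and its top measures 63.9 mm against a nominal 63 mm.

```bash
python3 -c "
from h import *
print(ticket.finish_job())"
```

```text
the job is handed in; nothing more can be done
None
```

I tried the pad adapter in bore 1, which refused it at about 8 N. It then went into bore 2 (30 mm spigot) and is standing there released, fully home with its flange on the tread; the job is handed in, and no verdict was returned.

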